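# Re-seat the dispenser's turning hub on its drive and bolt it down

## Task

The yellow turning hub on the sloping panel of the grey cap dispenser has ridden up off its drive tongue, which is hidden beneath it. Turn the hub, pressing it in, until its slot finds the tongue and the hub drops fully home, then slide the red-knobbed bolt all the way over the hub's rim and let go. Do not shove the bins, bottle and other things on the bench about.

Things in the scene. Friction and masses are not known exactly. Their poses are not given: they have to be found in the camera images.
- dispenser: Grey cap dispenser fixed to the bench; its sloping panel leans 32 degrees from level and faces away from the robot and to the robot's right. Origin on the bench under the panel's centre, x to the panel's high side. Under the hub, out of sight, stands a drive tongue 64 mm long, 10 mm wide, at an unknown angle, at the start 25 degrees or more off the bar's line, stiff to turn (0.8 N m).
- hub_grip (a point): Yellow hub: round plate 100 mm across, 18 mm thick, with a grip bar on it 60 mm long, 20 wide, 40 high (black line on top). Point: on the hub's axis inside the bar, 14 mm under its top, 26 mm above the plate. x along the bar, z along the axis, out of the panel (32 degrees from vertical). Captive on its axis.
- hub (a joint): The hub's turn, rad, growing anticlockwise seen from outside; endless in effect, drag 0.06 N m. At 0 the bar points up the slope. A slot 14 mm wide runs right across the hub's underside, parallel to the bar, so it fits the tongue either way round (every half turn), within about 3.5 degrees. Near the edge of that it may bind part-way in; a wiggle of a few degrees frees it.
- hub_seat (a joint): How far the hub has gone in along its axis, m: 0 at the start, riding on the tongue; 0.011 fully home. Stiff: it does not drop by its own weight or spring back; a push of about 5 N along the axis moves it once slot and tongue line up. Otherwise it stays up on the tongue under a firm push. The panel's centre is 100 mm above the bench; a collar 113 mm across, 12 mm high, rings the hub's foot.
- bolt_knob (a point): Red knob of the locking bolt, 20 mm across, 34 mm high, on a flat steel bar 24 mm wide, 80 mm long, beside the hub on the same panel. Point: on the knob's axis, 11.5 mm under its top, 22 mm above the bar. z out of the panel, y towards the hub (the way it slides shut), x up the slope. Starts 100 mm from the hub's axis, the bar's end 12 mm clear of the rim.
- bolt (a joint): How far the bolt has slid towards the hub, m: 0 open (start), 0.024 fully shut, against its stop, its end 12 mm over the hub's rim. About 3 N moves it and it stays put. Until the hub is home the rim stands in its way.
- blue_bin: Bystander: open blue plastic bin of white caps, 200 x 280 x 90 mm; origin under its centre.
- yellow_bin: Bystander: yellow plastic bin, 230 x 160 x 110 mm; origin under its centre.
- spray_bottle: Bystander: small bottle with white cap, 44 mm across, 140 mm high, standing beside the dispenser; origin under its centre.
- tape_roll: Bystander: tape roll lying flat, 96 mm across, 45 mm high, beside the dispenser; origin under its centre.
- small_carton: Bystander: closed cardboard box, 120 x 160 x 70 mm; origin under its centre.
- screwdriver: Bystander: screwdriver lying flat on the bench; origin under its middle.

How it is judged:
By the outcome, as a careful person would: the job done as asked, in the order asked, and still so for the second after the job is handed in, with the robot touching nothing.
It also fails if it takes over 67 s, if anything falls off the work surface, if the arm or the gripper's body presses on something with over 40 N, if the wrist force passes 120 N, or if a joint passes its speed limit or range.

## Robot

A 7-joint arm with a two-finger parallel gripper is mounted at the origin on the work surface. World frame = base frame: x ahead of the robot, y to its left, z up, the work surface at z = 0. Lengths are in m, angles in rad, forces in N, time in s.
With the tool pointing down it reaches from about 0.425 to 0.875 m from the base axis. Payload 8.4 kg.
Tool frame: the origin (TCP) lies between the finger pads; the fingertips stand 22 mm ahead of it and the grasp point (between the pads) lies 3 mm ahead of it; z points along the fingers, y is the line along which they close (so a half turn about z gives the same grasp; the last joint's range is limited). The gripper opens to 85 mm and grips with 20 to 120 N. Pads are 22 mm wide; open, the fingers measure 114 mm over their backs; the gripper's body (76 mm by 85 mm) begins 54 mm behind the grasp point. The pads swing forward as they close: fully open they stand 13 mm farther back than shut.
Start: joints at [-1.267, 0.333, 0.04, 1.465, -0.013, 1.343, -0.059], TCP at [0.255, 0.598, 0.253] pointing down, gripper open.
Joint ranges: [-2.58, 2.58], [-0.38, 2.09], [-1.3, 1.39], [0.25, 2.4], [-1.5, 4.64], [0.08, 2.09], [-2.65, 2.65]. Speed limits (rad/s): [2.22, 2.22, 2.79, 2.79, 3.14, 3.14, 3.14].

## Interface

Orientations are given as a 3x3 rotation matrix whose columns are the frame's x, y, z axes.
In Python, from cell import arm gives the robot as it stands. Calls block until the motion is done:
- arm.move_to(position, orientation): joint-space move of the TCP to a pose.
- arm.move_l(position, frame=None, feed=0.15, until_force=None): straight line of the TCP; frame=None keeps the orientation; feed is the mean speed in m/s. With until_force (N) it stops when the force on the tool has changed by that much, and returns True; else False.
- arm.move_j(angles): joint-space move.
- arm.command_gripper(opening, effort=None): opening from 0.0 (shut) to 1.0 (fully open); effort is the grip in N (None keeps the last); returns when the fingers have stopped.
- arm.hold(seconds).
- arm.ik(position, orientation): joint angles nearest the present ones, or None.
- arm.get_state(): the state.
- arm.grab_frame(name): name is "side" or "top"; returns a dict with "image" (480x640x3 uint8, red, green, blue), "K" (3x3 intrinsics, pixels), "distortion" ([k1, k2, p1, p2, k3] as OpenCV has them; the pictures are not rectified), "origin" and "attitude" of the camera in the world. Camera axes: x right, y down, z forward; pixel columns grow to the right and rows downward; lengths in m; the calibration is good to about 2 mm. A picture is of the moment at which its call begins. There is no depth.
A pose or a line that the arm cannot do raises arm.PlanningError and nothing moves.
- arm.sign_off(): hands the job in; it is judged then, once.
The state is a dict: "t": time; "q": joint angles; "dq": joint speeds; "joint_efforts": joint torques, N m; "tool_pos": TCP position; "eef_rot": TCP orientation; "contact_force": force on the tool from outside, world axes, zero at the start; "torque": the same for the moment, N m; "finger_gap": opening from 0.0 (shut) to 1.0 (fully open); "grip_force": force on a finger pad.
Only numpy, scipy, OpenCV 4.12 (cv2) and the standard library are available. Lean on these libraries where they do the work, as an engineer would, in place of code of your own. Each camera call takes 0.05 s, during which the arm holds its last target. There are 200 camera calls.

## Working session

There is one attempt and no reset: what is moved stays moved. The work goes in short steps, each a Python script; the robot and the scene stay as the last script left them, time stands still between calls to the robot, and variables do not carry over. Pictures are saved under pics/ and viewed, at most 10 in all, crops included, and the job is handed in when it is done.

```bash
ls; mkdir -p pics
python3 - <<'E'
from cell import arm
import cv2,numpy as np,pickle
d={}
for n in("side","top"):
    f=arm.grab_frame(n);d[n]=f;cv2.imwrite(f"pics/{n}0.png",f["image"][:,:,::-1])
    print(n,f["K"],f["distortion"],f["origin"],f["attitude"])
pickle.dump(d,open("f0.pkl","wb"))
s=arm.get_state();print(s)
E
```

```text
cell.py
pics
side [[434.08331769   0.         323.31362943]
 [  0.         434.08331769 236.8491082 ]
 [  0.           0.           1.        ]] [-0.01273948  0.          0.          0.          0.        ] [ 0.37681959 -0.79918384  0.90314898] [[ 0.97790145 -0.13806293  0.15699486]
 [-0.20874453 -0.68644412  0.69657749]
 [ 0.01159667 -0.71395595 -0.70009458]]
top [[476.51623998   0.         320.75769949]
 [  0.         476.51623998 246.03935388]
 [  0.           0.           1.        ]] [-0.08433891  0.          0.          0.          0.        ] [ 0.30213326 -0.023912    1.37815818] [[ 0.01223155 -0.98140377  0.19156467]
 [-0.99971241 -0.00805034  0.02258976]
 [-0.02062751 -0.19178588 -0.98122   ]]
{'t': 0.1, 'q': array([-1.26718784,  0.33387544,  0.03988064,  1.46618773, -0.01335729,
        1.3432883 , -0.05852461]), 'dq': array([ 3.35997192e-06, -2.62305507e-03,  3.39861307e-04, -2.38932384e-03,
       -4.93585890e-05, -4.25523755e-04, -6.35477431e-05]), 'joint_efforts': array([ 3.68347886e-03, -6.60012817e+01,  1.36980828e+00, -4.06466317e+01,
        1.70102553e-02,  8.94803961e-03, -2.79546379e-05]), 'tool_pos': array([0.25469239, 0.59761233, 0.25248515]), 'eef_rot': array([[-9.19948998e-01,  3.92037803e-01, -4.49745658e-04],
       [ 3.92038034e-01,  9.19947906e-01, -1.42450992e-03],
       [-1.44719164e-04, -1.48679388e-03, -9.99998884e-01]]), 'contact_force': array([ 1.00937859,  0.37199715, -0.45016576]), 'torque': array([-0.00051881, -0.05627612, -0.0159481 ]), 'grip_force': 0.0, 'finger_gap': 1.0002169359351447}
```

View pics/side0.png

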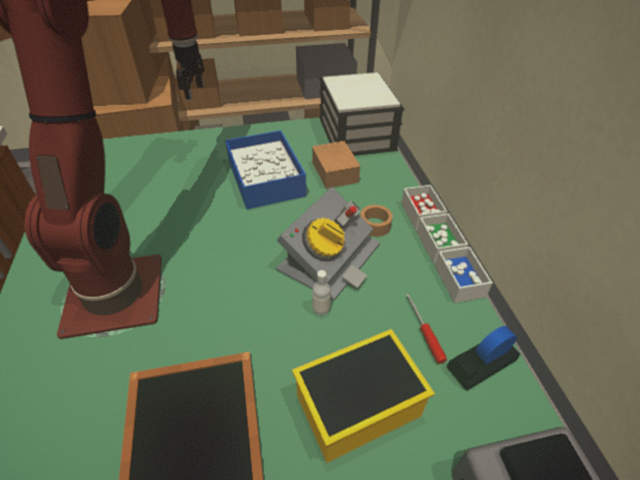

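View pics/top0.png

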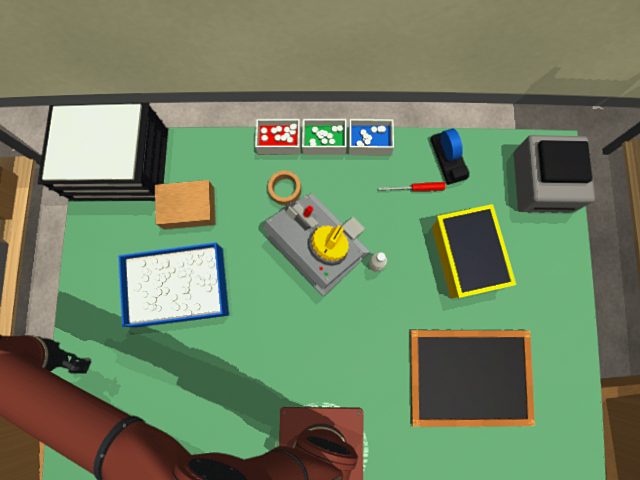

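The side view shows the hub at about (325,238) and the red knob at (350,211). The top view has the hub at about (329,243), the knob at (308,211), the bottle at (377,261) and the tape at (284,187). I'll enlarge both.

Run:
```python
import cv2,numpy as np,pickle
d=pickle.load(open("f0.pkl","rb"))
c=[cv2.resize(d["side"]["image"][180:300,270:400],None,fx=5,fy=5,interpolation=2),cv2.resize(d["top"]["image"][180:300,255:385],None,fx=5,fy=5,interpolation=2)]
for i,n in enumerate("st"): cv2.imwrite(f"pics/crop{n}.png",c[i][:,:,::-1])
```

```text
(no output)
```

View pics/crops.png

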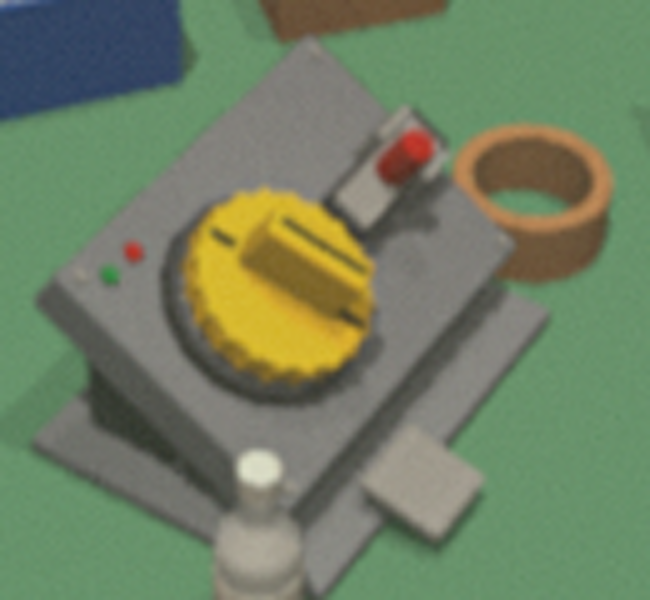

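View pics/cropt.png

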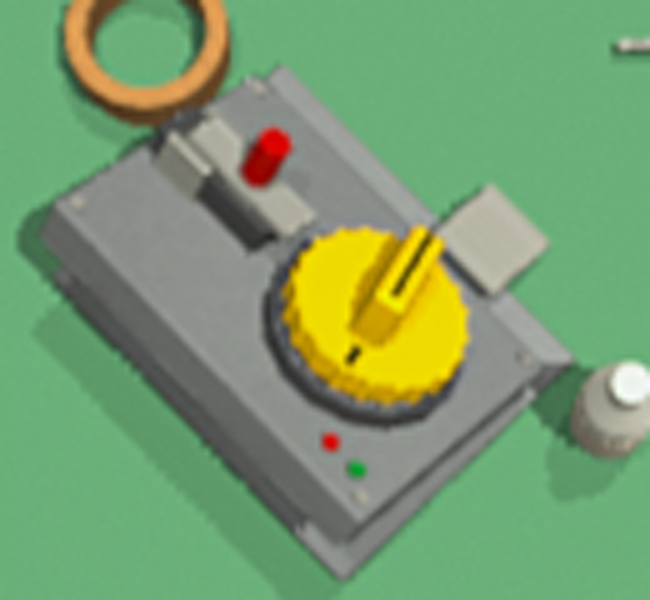

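The side crop shows the bar's line from (285,221) to (366,272), plate marks at (223,237) and (352,316), and the knob top at (419,146). The top crop has the line from (435,237) to (396,293), a plate mark at (353,355), and the knob top at (277,143). Next I'll fit the geometry.

```bash
cat > geo.py <<'E'
import numpy as np, cv2
T=np.radians(32)
def panel(psi):
    u=np.array([np.cos(psi),np.sin(psi),0]);z=np.array([0,0,1.])
    ex=np.cos(T)*u+np.sin(T)*z; n=-np.sin(T)*u+np.cos(T)*z
    return ex,np.cross(n,ex),n
def proj(f,P):
    R=np.array(f["attitude"]).T; t=-R@np.array(f["origin"])
    return cv2.projectPoints(np.array(P,float).reshape(-1,1,3),cv2.Rodrigues(R)[0],t,np.array(f["K"]),np.array(f["distortion"]))[0].reshape(-1,2)
E
cat > fit.py <<'E'
import pickle
from geo import *
from scipy.optimize import least_squares
d=pickle.load(open("f0.pkl","rb"))
off={"side":(270,180),"top":(255,180)}
S={"side":[(285,221),(366,272),(223,237),(352,316),(419,146)],"top":[(435,237),(396,293),None,(353,355),(277,143)]}
# order: line end A, B, mark A, B, knob top ; side A = up-left end
S["top"]=[(396,293),(435,237),(353,355),None,(277,143)]
def model(p):
    G=p[:3];ex,ey,n=panel(p[3]);b=np.cos(p[4])*ex+np.sin(p[4])*ey
    top=G+.014*n;pl=G-.026*n
    K=G-.1*ey+p[7]*n
    return [top+p[5]*b,top-p[5]*b,pl+p[6]*b,pl-p[6]*b,K+.0115*n]
def res(p):
    r=[]
    for c in S:
        q=proj(d[c],model(p))
        for i,s in enumerate(S[c]):
            if s: r+=list(q[i]-((np.array(s)+.5)/5-.5+off[c]))
    return np.array(r)
for a in (0,):
    s=least_squares(res,[.55,0,.13,np.radians(135),0,.025,.042,0])
    p=s.x;print(p,np.degrees(p[3:5]),s.cost);print(res(p).round(2))
pickle.dump(p,open("p.pkl","wb"))
ex,ey,n=panel(p[3]);print("knob",p[:3]-.1*ey+p[7]*n)
ims=[]
for c in S:
    im=cv2.resize(d[c]["image"],None,fx=5,fy=5,interpolation=2)
    G=p[:3];b=np.cos(p[4])*ex+np.sin(p[4])*ey;e=np.cross(n,b)
    box=[G+.014*n+i*.03*b+j*.01*e for i,j in((1,1),(1,-1),(-1,-1),(-1,1))]
    t=np.linspace(0,2*np.pi,60)
    circ=[G-.026*n+.05*(np.cos(x)*b+np.sin(x)*e) for x in t]
    K=G-.1*ey+p[7]*n
    kc=[K+.0115*n+.01*(np.cos(x)*b+np.sin(x)*e) for x in t]
    kb=[K-.022*n+x*ex*.012+y*ey for x,y in((1,.04),(1,-.04),(-1,-.04),(-1,.04))]
    for P,col in((box,(0,0,255)),(circ,(0,0,255)),(kc,(0,255,255)),(kb,(0,255,0))):
        cv2.polylines(im,[np.int32(proj(d[c],P)*5+2)],True,col,1)
    x,y=off[c];ims.append(im[y*5:y*5+600,x*5:x*5+650])
cv2.imwrite("pics/fit.png",cv2.resize(np.hstack(ims)[:,:,::-1],(800,369),interpolation=3))
E
python3 fit.py
```

```text
[ 0.57108194 -0.0340144   0.15034928  2.33889327  0.28295329  0.02422336
  0.04003787 -0.00777074] [134.00871308  16.21202951] 0.661018146672778
[-0.13 -0.23 -0.35 -0.1  -0.02 -0.15 -0.06  0.54 -0.19  0.17  0.09  0.13
 -0.5  -0.41  0.39 -0.28  0.06 -0.26]
knob [0.6401444  0.03842408 0.14375933]
```

View pics/fit.png

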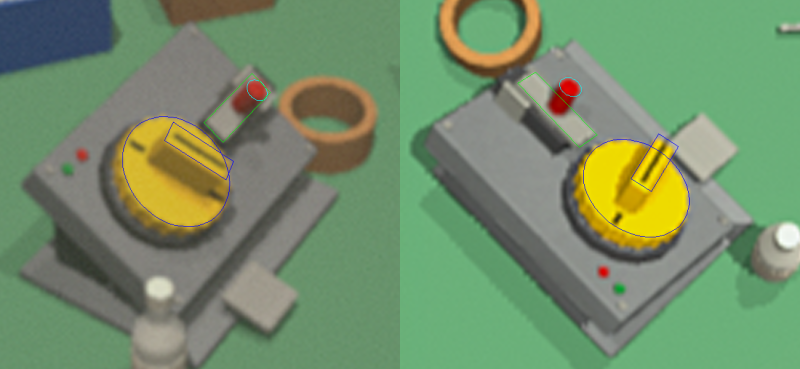

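```bash
cat >> geo.py <<'E'
import pickle
p=pickle.load(open("p.pkl","rb"))
G=p[:3];ex,ey,n=panel(p[3]);TH0=p[4]
KN=G-.1*ey+p[7]*n
def frame(th,flip=0):
    """tool z into the panel, tool x along the bar at angle th"""
    b=np.cos(th)*ex+np.sin(th)*ey
    if flip:b=-b
    z=-n
    return np.column_stack([b,np.cross(z,b),z])
def at(h,th,flip=0,c=None):   # TCP so the grasp point is h above hub_grip
    return (G if c is None else c)+(h+.003)*n, frame(th,flip)
E
python3 - <<'E'
from geo import *
from cell import arm
d=pickle.load(open("f0.pkl","rb"))
f=d["top"];uv=cv2.undistortPoints(np.array([[[255+628/5,180+383/5]]]),np.array(f["K"]),np.array(f["distortion"]))[0,0]
r=np.array(f["attitude"])@[*uv,1];print("bottle top",f["origin"]+r*(.14-f["origin"][2])/r[2])
for fl in(0,1):
  for h in(.1,0):
    for dg in range(-180,181,20):
        q=arm.ik(*at(h,TH0+np.radians(dg),fl))
        print(fl,h,dg,None if q is None else np.round(q,2))
E
```

```text
bottle top [ 0.51681918 -0.15336878  0.14      ]
0 0.1 -180 [-0.41  0.9   1.2   1.26 -0.89  2.05 -1.41]
0 0.1 -160 [-0.28  0.74  0.85  1.25 -0.69  1.92 -1.22]
0 0.1 -140 [-0.28  0.74  0.86  1.25 -0.69  1.93 -0.86]
0 0.1 -120 [-0.29  0.75  0.88  1.25 -0.7   1.93 -0.51]
0 0.1 -100 [-0.29  0.75  0.88  1.25 -0.7   1.93 -0.16]
0 0.1 -80 [-0.28  0.74  0.87  1.25 -0.7   1.93  0.19]
0 0.1 -60 [-0.28  0.74  0.87  1.25 -0.7   1.93  0.53]
0 0.1 -40 [-0.29  0.74  0.87  1.25 -0.7   1.93  0.89]
0 0.1 -20 [-0.33  0.78  0.97  1.25 -0.75  1.96  1.28]
0 0.1 0 [-0.34  0.79  1.    1.25 -0.77  1.97  1.64]
0 0.1 20 [-0.35  0.81  1.03  1.25 -0.79  1.98  2.  ]
0 0.1 40 [-0.32  0.78  0.95  1.25 -0.74  1.95  2.32]
0 0.1 60 [ 0.72  0.77 -0.91  1.18  0.14  1.8   1.97]
0 0.1 80 [ 0.8   0.85 -1.1   1.18  0.26  1.82  2.23]
0 0.1 100 [ 0.8   0.85 -1.1   1.18  0.26  1.82  2.57]
0 0.1 120 [-0.41  0.9   1.2   1.26 -0.89  2.05 -2.46]
0 0.1 140 [-0.41  0.9   1.2   1.26 -0.89  2.05 -2.11]
0 0.1 160 [-0.41  0.9   1.2   1.26 -0.89  2.05 -1.76]
0 0.1 180 [-0.41  0.9   1.2   1.26 -0.89  2.05 -1.41]
0 0 -180 [-0.54  0.92  1.2
[... 2272 characters left out ...]
-1.1   1.4   0.27  1.62  2.56]
1 0 -60 [-0.54  0.92  1.21  1.48 -0.91  1.89 -2.4 ]
1 0 -40 [-0.54  0.92  1.21  1.48 -0.91  1.89 -2.05]
1 0 -20 [-0.54  0.92  1.21  1.48 -0.91  1.89 -1.7 ]
1 0 0 [-0.54  0.92  1.21  1.48 -0.91  1.89 -1.35]
1 0 20 [-0.35  0.7   0.8   1.47 -0.67  1.73 -1.2 ]
1 0 40 [-0.35  0.7   0.78  1.47 -0.66  1.72 -0.86]
1 0 60 [-0.37  0.71  0.83  1.48 -0.69  1.74 -0.49]
1 0 80 [-0.36  0.7   0.8   1.47 -0.67  1.73 -0.15]
1 0 100 [-0.35  0.7   0.8   1.47 -0.67  1.73  0.19]
1 0 120 [-0.36  0.7   0.81  1.47 -0.67  1.73  0.55]
1 0 140 [-0.36  0.7   0.81  1.47 -0.67  1.73  0.9 ]
1 0 160 [-0.4   0.73  0.88  1.48 -0.71  1.75  1.28]
1 0 180 [-0.43  0.77  0.95  1.48 -0.75  1.77  1.66]
```

Run:
```python
from geo import *
from cell import arm
q=None
for h in(.14,.12,.1):
    q=arm.ik(*at(h,TH0))
    if q is not None:break
print(h)
arm.move_to(*at(h,TH0)); s=arm.get_state();print(s["t"],s["q"].round(2),(s["tool_pos"]-G)@n)
F0=s["contact_force"]
hit=arm.move_l(*at(.004,TH0),feed=.12,until_force=10); s=arm.get_state()
print(hit,s["t"],(s["tool_pos"]-G)@n,s["contact_force"]-F0)
f=arm.grab_frame("top");g=arm.grab_frame("side")
cv2.imwrite("pics/grasp.png",np.hstack([cv2.resize(x["image"][a:a+120,b:b+120],(400,400),interpolation=2) for x,a,b in((g,170,270),(f,180,260))])[:,:,::-1])
```

```text
0.14
2.8417 [-0.29  0.82  1.01  1.15 -0.79  2.05  1.62] 0.14262755931912022
False 4.125 0.00780736504107303 [ 0.83782598 -0.84501778  0.24289581]
```

View pics/grasp.png

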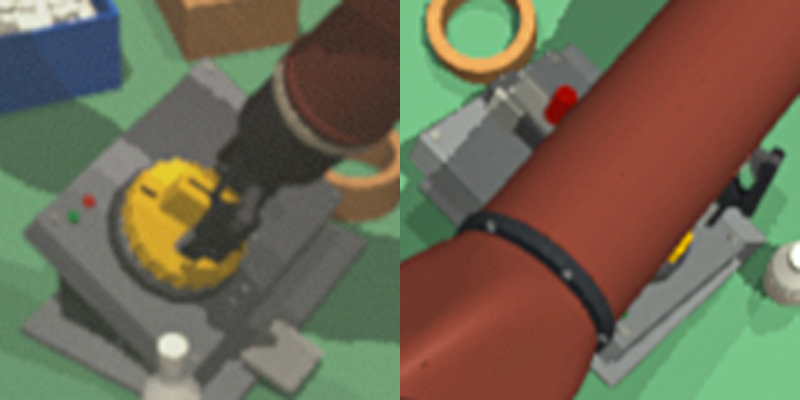

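The side view shows the fingers either side of the bar, clear of the plate, and the bottle is clear. Grip and try pressing.

Run:
```python
from geo import *
from cell import arm
def rep(l):
    s=arm.get_state();dp=s["tool_pos"]-G
    th=np.degrees(np.arctan2(s["eef_rot"][:,0]@ey,s["eef_rot"][:,0]@ex))
    print(l,round(s["t"],2),"h",(1e3*dp@n).round(2),"xy",(1e3*dp@ex).round(2),(1e3*dp@ey).round(2),"th",th.round(2),"F",(s["contact_force"]@n).round(1),(s["contact_force"]@ex).round(1),(s["contact_force"]@ey).round(1),"T",(s["torque"]@n).round(2),"gap",round(s["finger_gap"],3),round(s["grip_force"],1))
rep("pre");arm.command_gripper(0,70);rep("grip")
P0=arm.get_state()["tool_pos"]
for d in(.002,.004):
    arm.move_l(at(.004-d,TH0)[0],feed=.02);rep(d)
for dg in(-4,-8):
    arm.move_l(*at(0,TH0+np.radians(dg)),feed=.02);rep(dg)
```

```text
pre 4.22 h 7.75 xy -0.26 0.1 th 16.21 F 0.1 0.0 1.0 T -0.01 gap 1.006 0.0
grip 4.84 h 7.14 xy 0.16 -0.54 th 16.27 F 1.4 0.2 -2.9 T 0.02 gap 0.221 69.0
0.002 5.09 h 6.89 xy 0.17 -0.52 th 16.29 F 12.7 2.4 -3.5 T 0.04 gap 0.222 70.6
0.004 5.34 h 6.81 xy 0.17 -0.5 th 16.31 F 24.0 4.3 -3.2 T -0.02 gap 0.218 72.1
-4 5.59 h 6.82 xy 0.2 -0.56 th 12.28 F 23.8 6.1 -4.1 T -0.25 gap 0.223 72.2
-8 5.84 h 6.78 xy 0.21 -0.61 th 8.28 F 23.4 6.2 -4.7 T -0.24 gap 0.219 72.3
```

The arm presses at about 6 N/mm and 24 N is steady while turning. Now I'll search.

```bash
cat > util.py <<'E'
from geo import *
from cell import arm
def st():
    s=arm.get_state();dp=s["tool_pos"]-G
    return s,1e3*dp@n,s["contact_force"]@n,s["torque"]@n
def rep(l):
    s,h,F,T=st()
    th=np.degrees(np.arctan2(s["eef_rot"][:,0]@ey,s["eef_rot"][:,0]@ex))
    print(l,"t",round(s["t"],2),"h",h.round(2),"th",th.round(2),"F",F.round(1),"T",T.round(2),"gap",round(s["finger_gap"],3))
E
python3 - <<'E'
from util import *
for dg in np.arange(-11,-165,-3.):
    arm.move_l(*at(0,TH0+np.radians(dg)),feed=.02)
    s,h,F,T=st()
    if h<6 or F<15 or F>45 or abs(T)>.6: rep(dg);break
    if dg%12==1: rep(dg)
E
```

```text
-11.0 t 6.09 h 6.8 th 5.29 F 24.5 T -0.12 gap 0.222
-23.0 t 7.09 h 6.79 th -6.69 F 23.8 T -0.15 gap 0.226
-35.0 t 8.09 h 6.79 th -18.69 F 25.0 T -0.17 gap 0.221
-47.0 t 9.09 h 6.79 th -30.67 F 25.1 T -0.21 gap 0.222
-59.0 t 10.09 h 6.8 th -42.65 F 25.9 T -0.16 gap 0.226
-71.0 t 11.09 h 6.8 th -54.64 F 26.5 T -0.2 gap 0.226
-83.0 t 12.09 h 6.8 th -66.63 F 25.1 T -0.16 gap 0.224
-95.0 t 13.09 h 6.68 th -78.63 F 25.2 T -0.14 gap 0.223
-101.0 t 13.59 h 4.19 th -84.69 F 8.1 T -0.39 gap 0.224
```

The slot found the tongue at -101°. Now press home, wiggling if it binds.

Run:
```python
from util import *
c=np.radians(-101)+TH0; h=0
for i in range(14):
    if st()[2]<32: h-=.002; arm.move_l(*at(h,c),feed=.03)
    else:
        if st()[1]<-3.6: break
        for w in(-3,3,0): arm.move_l(*at(h,c+np.radians(w)),feed=.03)
    rep(round(h*1e3))
    if st()[1]<-3.6 and st()[2]>25: break
```

```text
-2 t 13.84 h 1.92 th -84.69 F 7.2 T -0.57 gap 0.223
-4 t 14.09 h 0.07 th -84.69 F 8.6 T -0.57 gap 0.221
-6 t 14.34 h -1.71 th -84.69 F 10.0 T -0.67 gap 0.224
-8 t 14.59 h -3.52 th -84.69 F 10.7 T -0.69 gap 0.218
-10 t 14.84 h -4.05 th -84.68 F 21.3 T -0.68 gap 0.223
-12 t 15.09 h -4.19 th -84.67 F 32.0 T -0.74 gap 0.219
```

Travel was about 11 mm and it stops hard, so the hub is home. Release it and go to the bolt.

Run:
```python
from util import *
c=np.radians(-101)+TH0
for w in(2,-1,0): arm.move_l(*at(-.012,c+np.radians(w)),feed=.03); rep(w)
arm.move_l(*at(-.007,c),feed=.03);rep("relax")
arm.command_gripper(1.0)
rep("open")
arm.move_l(*at(.055,c),feed=.12)
k=np.radians(-90)
arm.move_l(*at(.07,k,0,KN),feed=.12);rep("over knob")
hit=arm.move_l(*at(.005,k,0,KN),feed=.06,until_force=8);print(hit);rep("down")
g=arm.grab_frame("side");f=arm.grab_frame("top")
cv2.imwrite("pics/knob.png",np.hstack([cv2.resize(x["image"][a:a+120,b:b+120],(400,400),interpolation=2) for x,a,b in((g,160,280),(f,180,260))])[:,:,::-1])
```

```text
2 t 15.34 h -4.17 th -82.65 F 32.0 T -0.62 gap 0.222
-1 t 15.59 h -4.21 th -85.64 F 31.9 T -0.06 gap 0.22
0 t 15.84 h -4.2 th -84.6 F 31.2 T 0.09 gap 0.225
relax t 16.16 h -3.63 th -84.65 F 2.3 T 0.02 gap 0.226
open t 16.82 h -3.98 th -84.79 F -0.7 T -0.02 gap 0.997
over knob t 18.47 h 65.13 th -90.05 F -1.0 T -0.02 gap 1.001
False
down t 19.7 h 0.7 th -90.0 F 0.5 T 0.03 gap 1.001
```

View pics/knob.png

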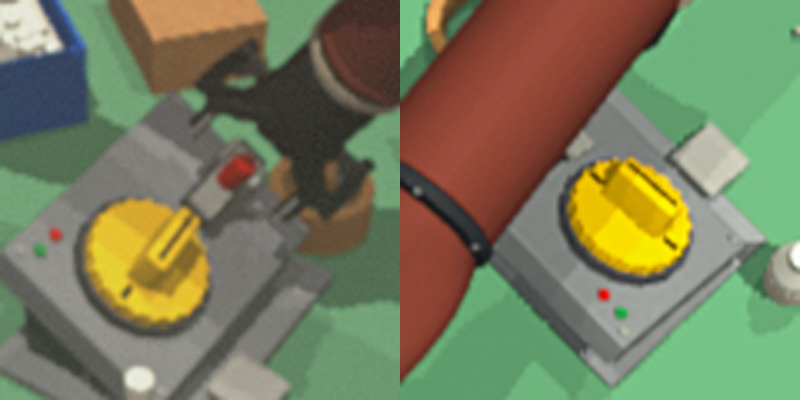

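The hub now sits inside its collar with the bar at -85°, and the fingers straddle the red knob. Grip and slide it.

Run:
```python
from util import *
k=np.radians(-90)
arm.command_gripper(0,40);rep("grip")
y0=arm.get_state()["tool_pos"]@ey
for d in(.008,.016,.022,.025,.028,.030):
    arm.move_l(at(.005,k,0,KN+d*ey)[0],feed=.05)
    s=arm.get_state();fy=s["contact_force"]@ey
    print(d,round(s["t"],2),((s["tool_pos"]@ey-y0)*1e3).round(2),"Fy",fy.round(1),"Fn",(s["contact_force"]@n).round(1),round(s["finger_gap"],3))
    if abs(fy)>25: break
```

```text
grip t 20.42 h 0.38 th -89.99 F 2.4 T -0.02 gap 0.22
0.008 20.73 8.61 Fy 2.4 Fn 3.0 0.221
0.016 21.03 16.44 Fy 2.4 Fn 3.2 0.223
0.022 21.3 22.23 Fy 2.5 Fn 4.2 0.222
0.025 21.55 24.08 Fy -4.1 Fn 5.7 0.221
0.028 21.8 24.42 Fy -16.3 Fn 5.8 0.219
0.03 22.05 24.66 Fy -23.0 Fn 6.0 0.221
```

Run:
```python
from util import *
k=np.radians(-90);C=KN+.0265*ey
arm.move_l(at(.005,k,0,C)[0],feed=.03)
arm.command_gripper(1.0);rep("open")
arm.move_l(at(.10,k,0,C)[0],feed=.12)
arm.move_j([-1.267,.333,.04,1.465,-.013,1.343,-.059]);rep("away")
d={c:arm.grab_frame(c) for c in("side","top")}
ims=[]
B=p[7]*n+G-.1*ey+.024*ey
for c,x,y in(("side",270,180),("top",255,180)):
    im=cv2.resize(d[c]["image"],None,fx=5,fy=5,interpolation=2)
    t=np.linspace(0,6.28,40);P=[B+.0115*n+.01*(np.cos(a)*ex+np.sin(a)*ey) for a in t]
    cv2.polylines(im,[np.int32(proj(d[c],P)*5+2)],True,(0,255,255),1)
    ims.append(im[y*5:y*5+600,x*5:x*5+650])
cv2.imwrite("pics/end.png",cv2.resize(np.hstack(ims)[:,:,::-1],(800,369),interpolation=3))
```

```text
open t 22.98 h 0.21 th -90.01 F -0.8 T -0.03 gap 1.002
away t 26.52 h -269.04 th 26.28 F -0.2 T 0.02 gap 0.997
```

View pics/end.png

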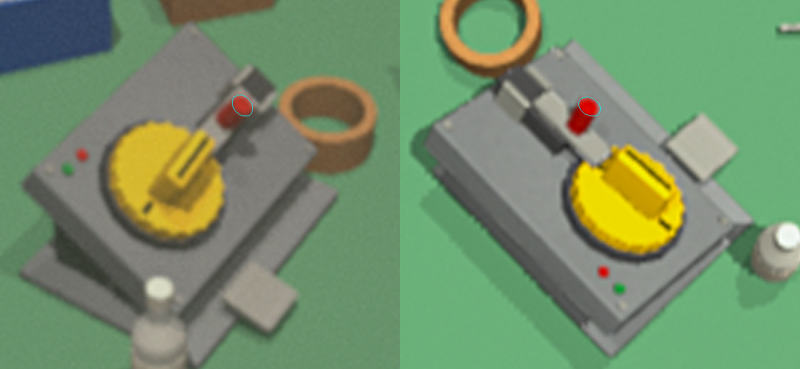

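The final picture shows the hub home and the bolt's end over its rim. The knob matches the predicted shut position (circles at (242,106) and (588,107)), and the bottle, tape roll and bin edges look unmoved.

```bash
python3 -c "
from cell import arm
print(arm.sign_off())"
```

```text
the job is handed in; nothing more can be done
None
```

The hub is fully home, the bolt is slid shut over its rim against the stop, the arm is clear, and I handed the job in at about 27 s with the bottle, tape roll and the other objects in the close-up view unmoved.

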